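Clear the crumb channel of the bread board

TASK

Take the wooden pick out of its stand, keep it upright, and run its tip along the whole crumb channel of the bread board, from the end at the board's handle to the opposite end, in one slow, even pass of about six seconds, with the tip down in the channel all the way. Then stand the pick back in its stand, upright and fully home, and let go.

Things in the scene. Friction and masses are not known exactly. Their poses are not given: they have to be found in the camera images.
- pick_grip (a point): Centre of the handle of the loose wooden pick (the stylus, about 70 g), which stands tip down in its stand; its own z points from tip to top. Handle: plain cylinder 24 mm across, 90 mm long, this point half-way up; grasp here from above at any yaw. A round collar 52 mm across, 6 mm thick, has its underside 51 mm below this point; under it a shaft 10 mm across, 60 mm long.
- pick_tip (a point): The tip of the pick: the lower end of its shaft, on its axis, 111 mm below pick_grip when upright; slightly tapered, 6 to 10 mm across. Same axes as pick_grip.
- channel (a point): Centre of the floor of the crumb channel in the fixed brown wooden bread board (200 x 120 x 24 mm, with a flat handle 55 mm long and 44 mm wide at one short end). The channel is a straight slot by a long edge: 170 mm long, 22 wide, 14 deep, open on top, closed at x = +85 mm (handle end: begin) and x = -85 mm. x runs along it to the handle end, z up. The tip can run from about +75 to -75 mm.
- stand_mouth (a point): Centre of the top rim of the pick's fixed white ceramic stand, a round pot 64 mm high, 68 mm across at the top, with an upright round hole 30 mm across and 62 mm deep. The pick's shaft hangs in the hole and its collar rests on the rim: fully home, the tip is 60 mm below this point. z up.
Mind the look-alikes: they are no part of the job. Leave any orange look-alike of the part that bears pick_grip alone.

How it is judged:
On the way, in this order (a step that is already met when the one before it is completed fails the run):
1. the tip is down in the channel, within 30 mm of its handle end (y of pick_tip in the frame of channel between -0.011 and 0.011 m and z of pick_tip in the frame of channel between -0.004 and 0.012 m and x of pick_tip in the frame of channel between 0.055 and 0.09 m), for 0.2 s.
2. the tip passes slowly through the second fifth of the channel, down in it (y of pick_tip in the frame of channel between -0.011 and 0.011 m and z of pick_tip in the frame of channel between -0.004 and 0.012 m and x of pick_tip in the frame of channel between 0.018 and 0.048 m), for 0.45 s.
3. the tip passes slowly through the middle of the channel, down in it (y of pick_tip in the frame of channel between -0.011 and 0.011 m and z of pick_tip in the frame of channel between -0.004 and 0.012 m and x of pick_tip in the frame of channel between -0.015 and 0.015 m), for 0.45 s.
4. the tip passes slowly through the fourth fifth of the channel, down in it (y of pick_tip in the frame of channel between -0.011 and 0.011 m and z of pick_tip in the frame of channel between -0.004 and 0.012 m and x of pick_tip in the frame of channel between -0.048 and -0.018 m), for 0.45 s.
5. the tip is down in the channel, within 30 mm of its opposite end (y of pick_tip in the frame of channel between -0.011 and 0.011 m and z of pick_tip in the frame of channel between -0.004 and 0.012 m and x of pick_tip in the frame of channel between -0.09 and -0.055 m), for 0.2 s.
At the end, for the whole second after the job is handed in: The pick stands released in its stand: its tip at least 55 mm below the rim (60 is fully home) and within 14 mm of the hole's axis, the pick within about 7 degrees of upright (horizontal distance between pick_tip and stand_mouth below 0.014 m and z of pick_tip in the frame of stand_mouth below -0.055 m and angle between pick_tip's own z axis and vertical below 0.12 rad); the robot touches nothing.
It fails at once if the tip is lifted out of the channel part-way along it (tip between 2 and 20 mm above the board's top, over the middle 100 mm of the channel) (z of pick_tip in the frame of channel between 0.016 and 0.034 m and x of pick_tip in the frame of channel between -0.05 and 0.05 m and y of pick_tip in the frame of channel between -0.015 and 0.015 m).
It also fails if it takes over 72 s, if anything falls off the work surface, if the arm or the gripper's body presses on something with over 40 N, if the wrist force passes 120 N, or if a joint passes its speed limit or range.

ROBOT

A 6-joint arm with a two-finger parallel gripper is mounted at the origin on a cart in front of the work surface, level with it; the furniture and walls round the work are solid. World frame = base frame: x ahead of the robot, y to its left, z up, the work surface at z = 0. Lengths are in m, angles in rad, forces in N, time in s.
With the tool pointing down it reaches from about 0.375 to 0.975 m from the base axis. Payload 3.8 kg.
Tool frame: the origin (TCP) lies between the finger pads; the fingertips stand 17 mm ahead of it and the grasp point (between the pads) lies 2 mm behind it; z points along the fingers, y is the line along which they close (so a half turn about z gives the same grasp; the last joint's range is limited). The gripper opens to 85 mm and grips with 20 to 120 N. Pads are 22 mm wide; open, the fingers measure 114 mm over their backs; the gripper's body (76 mm by 85 mm) begins 54 mm behind the grasp point. The pads swing forward as they close: fully open they stand 13 mm farther back than shut.
Start: joints at [-1.157, 0.264, 1.604, -0, 1.274, -0.037], TCP at [0.294, -0.608, 0.248] pointing down, gripper open.
Joint ranges: [-2.63, 2.63], [-0.94, 2.18], [0.31, 2.57], [-1.31, 4.45], [0, 2.66], [-2.55, 2.55]. Speed limits (rad/s): [2.57, 2.57, 3.14, 3.14, 3.14, 3.14].

INTERFACE

Orientations are given as a rotation vector (axis times angle).
In Python, from workcell import bot gives the robot as it stands.
- The arm moves only by the tool play_rows, never from a script. Its argument "steps" is one flat list of numbers, 4 for each row, row after row: the shift along the tool's x, y, z in m, then the turn about the tool's z in rad. A call has 1 to 10 rows; each row is the pose to reach, as a shift and turn from the pose commanded when the call began, along the tool's axes at that moment; what a row does not reach only later rows make up. A row lasts 1/8 s, in which the tool goes at most 62.5 mm and 10.7 degrees, less where a joint would pass 70% of its speed; a pose out of reach is approached as far as the arm can. A call with a gripper value outside its range is refused whole. "jaw" is the closure in counts, from 0 (fully open) to 255 (shut), set as the call begins (left out, the last holds). The fingers move at their own pace and stop on an object; "grip_force" is the grip in N (left out, the last holds). Time passes only in rows, so rows that repeat a pose let the fingers close. It gives the time, the measured TCP pose, the force, the opening and the grip force at its end, in the units of the state.
- bot.read_state(): the state, without advancing time (a new reading comes with each control period).
- bot.read_camera(name): name is "scene" or "top"; returns a dict with "pixels" (480x640x3 uint8, blue, green, red), "mtx" (3x3 intrinsics, pixels), "R" (3x3) and "t" (3): a world point X has camera coordinates R X + t. Camera axes: x right, y down, z forward; pixel columns grow to the right and rows downward; lengths in m; the calibration is good to about 2 mm. A picture is of the moment at which its call begins. There is no depth.
- bot.finish_job(): hands the job in; it is judged then, once.
The state is a dict: "time": time; "q": joint angles; "joint_vel": joint speeds; "joint_torque": joint torques, N m; "tool_pos": TCP position; "tcp_rot": TCP orientation; "wrist_force": force on the tool from outside, world axes, zero at the start; "torque": the same for the moment, N m; "width": opening from 0.0 (shut) to 1.0 (fully open); "grip_force": force on a finger pad.
Only numpy, scipy, OpenCV 4.12 (cv2) and the standard library are available. Lean on these libraries where they do the work, as an engineer would, in place of code of your own. Each camera call takes 0.05 s, during which the arm holds its last target. There are 200 camera calls.

## Working session

There is one attempt and no reset: what is moved stays moved. The work goes in short steps, Python scripts to look and compute and a tool call to move; the robot and the scene stay as the last step left them, time stands still between calls to the robot, and variables do not carry over. Pictures are saved under pics/ and viewed, at most 13 in all, crops included, and the job is handed in when it is done.

Besides the shell and the picture viewer there is one more tool, called after "Request:" as a command line: name --argument value ..., lists and objects as JSON in quotes. play_rows: Moves the arm, as the interface text tells. Its arguments: {"type":"object","properties":{"steps":{"type":"array"},"jaw":{"type":"number"},"grip_force":{"type":"number"}},"required":["steps"]}

```bash
mkdir -p pics; python3 - <<'E'
from workcell import bot
import cv2,numpy as np
np.set_printoptions(precision=4,suppress=True)
for n in("scene","top"):
    c=bot.read_camera(n);cv2.imwrite(f"pics/{n}0.png",c["pixels"])
    R=np.array(c["R"]);print(n,c["mtx"],R,c["t"],-R.T@c["t"])
print(bot.read_state())
E
```

```text
scene [[472.0943   0.     324.9217]
 [  0.     472.0943 231.642 ]
 [  0.       0.       1.    ]] [[ 0.3941 -0.9189 -0.0162]
 [-0.5881 -0.2386 -0.7728]
 [ 0.7063  0.314  -0.6345]] [-0.4126  0.3647  0.5586] [-0.0174 -0.4676  0.6296]
top [[510.4821   0.     328.9635]
 [  0.     510.4821 245.2807]
 [  0.       0.       1.    ]] [[ 0.0206 -0.9998  0.0015]
 [-0.975  -0.0205 -0.2213]
 [ 0.2212  0.0031 -0.9752]] [-0.2306  0.5665  0.8427] [ 0.3707 -0.2216  0.9475]
{'time': 0.1, 'q': array([-1.1569,  0.2647,  1.6052,  0.    ,  1.2737, -0.0369]), 'joint_vel': array([-0.001 , -0.0004, -0.0038, -0.0008,  0.0004, -0.0002]), 'joint_torque': array([  0.0003, -51.6708, -36.8591,   0.    ,   0.0063,   0.    ]), 'tool_pos': array([ 0.2938, -0.607 ,  0.2471]), 'tcp_rot': array([-3.0602, -0.7016,  0.0005]), 'wrist_force': array([-0.7023, -0.1008, -0.0031]), 'torque': array([-0.0199, -0.0128,  0.014 ]), 'grip_force': 0.0, 'width': 1.0003469015250717}
```

View pics/scene0.png

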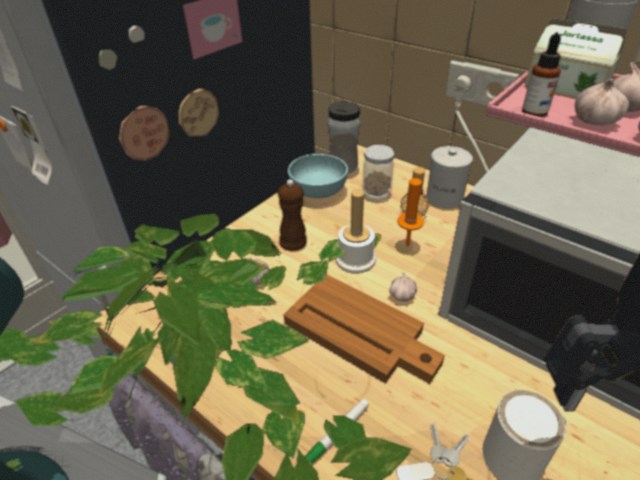

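View pics/top0.png

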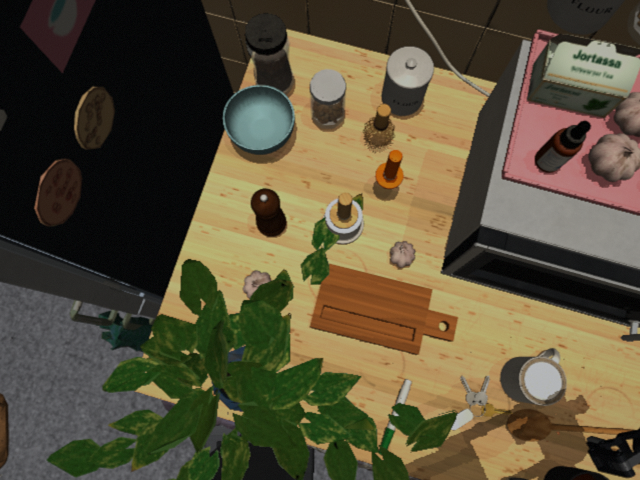

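The scene view shows the pick and stand at about (357,225), the board at (365,325) and the orange decoy at (411,210). In the top view the pick top is at (345,200), the stand at (343,222), the channel from about (322,310) to (414,336), with the handle on the right. Leaves hang near the stand on the left. Next I'll take close crops of both views.

```bash
python3 - <<'E'
import cv2,numpy as np
a=cv2.imread("pics/top0.png")[180:360,290:470];b=cv2.imread("pics/scene0.png")[180:390,275:455]
a=cv2.resize(a,None,fx=2.2,fy=2.2,interpolation=2);b=cv2.resize(b,None,fx=2.2,fy=2.2,interpolation=2)
o=np.zeros((max(a.shape[0],b.shape[0]),a.shape[1]+b.shape[1],3),np.uint8);o[:a.shape[0],:a.shape[1]]=a;o[:b.shape[0],a.shape[1]:]=b
cv2.imwrite("pics/crop1.png",o)
E
```

```text
(no output)
```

View pics/crop1.png

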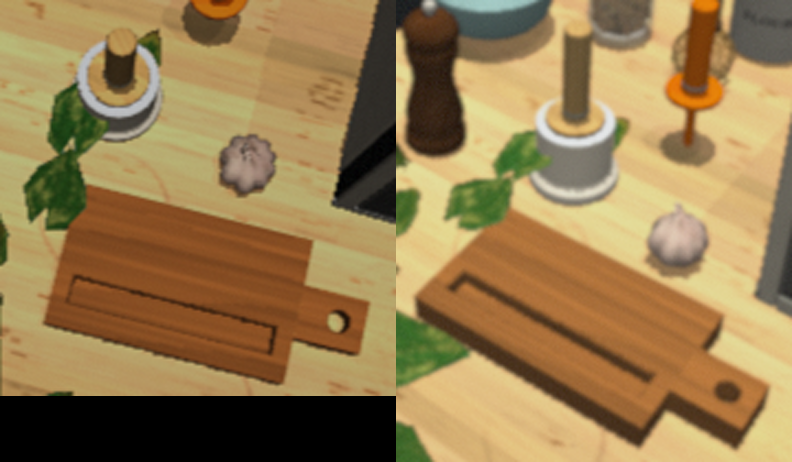

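The crop shows the handle top at top-view (345,197) and scene (358,193), with the white rim round the tan collar. The channel outline and board corners are clear in both views. Two small leaves sit beside the stand.

```bash
cat > h.py <<'E'
import numpy as np,cv2
K={'scene':([[472.0943,0,324.9217],[0,472.0943,231.642],[0,0,1]],[[.3941,-.9189,-.0162],[-.5881,-.2386,-.7728],[.7063,.314,-.6345]],[-.4126,.3647,.5586]),
'top':([[510.4821,0,328.9635],[0,510.4821,245.2807],[0,0,1]],[[.0206,-.9998,.0015],[-.975,-.0205,-.2213],[.2212,.0031,-.9752]],[-.2306,.5665,.8427])}
K={k:[np.array(x,float) for x in v] for k,v in K.items()}
def plane(n,uv,z):
    k,R,t=K[n];d=R.T@np.linalg.solve(k,[*uv,1]);c=-R.T@t;return c+d*(z-c[2])/d[2]
def tri(a,b):
    P=[K[n][0]@np.c_[K[n][1],K[n][2]] for n in('top','scene')]
    X=cv2.triangulatePoints(*P,np.array(a,float).reshape(2,1),np.array(b,float).reshape(2,1))[:,0];return X[:3]/X[3]
def proj(n,X):
    k,R,t=K[n];p=k@(R@X+t);return p[:2]/p[2]
ct=lambda x,y:(x/2.2+290-.27,y/2.2+180-.27)
cs=lambda x,y:((x-396)/2.2+275-.27,y/2.2+180-.27)
E
python3 - <<'E'
from h import *
np.set_printoptions(precision=4,suppress=True)
for n,a,b in[("handle top",(121,37),(578,28)),("boardR far",(312,240),(722,318)),("board near R",(281,383),(641,435)),("board nearL",(45,322),(417,300)),("handle cornerA",(369,302),(768,385)),("ch farL",(74,276),(462,274)),("ch farR",(277,325),(657,378)),("leaf1",(75,120),(523,155)),("leaf2",(57,190),(480,200)),("leaf3",(152,45),(622,130)),
 ("rim centre",(119,80),(575,122))]:
    X=tri(ct(*a),cs(*b));print(n,X,"reproj err",proj('top',X)-ct(*a))
for p in[(74,276),(277,325),(273,353),(68,302)]:print("ch top z.024",plane('top',ct(*p),.024))
# rim: white/grey low saturation mask
for n,x0,y0,w,h in(('top',318,190,55,60),('scene',328,210,60,70)):
    I=cv2.imread(f"pics/{n}0.png");H=cv2.cvtColor(I,cv2.COLOR_BGR2HSV);m=(H[...,1]<60)&(H[...,2]>100)
    s=np.zeros_like(m);s[y0:y0+h,x0:x0+w]=m[y0:y0+h,x0:x0+w]
    ys,xs=np.nonzero(s);print(n,xs.min(),xs.max(),ys.min(),ys.max(),len(xs))
for d in(0,.16):
    pass
E
```

```text
handle top [ 0.6322 -0.243   0.155 ] reproj err [-0.043   0.0209]
boardR far [ 0.5037 -0.4083  0.0179] reproj err [ 0.0132 -0.0058]
board near R [ 0.387  -0.3816  0.0141] reproj err [ 0.3339 -0.1622]
board nearL [ 0.432  -0.1886  0.0176] reproj err [ 0.4215 -0.2456]
handle cornerA [ 0.4529 -0.4527  0.0236] reproj err [ 0.0919 -0.0394]
ch farL [ 0.4695 -0.2105  0.0179] reproj err [-0.1402  0.0789]
ch farR [ 0.4334 -0.3786  0.0174] reproj err [ 0.3226 -0.153 ]
leaf1 [ 0.598  -0.2088  0.0359] reproj err [-0.0277  0.0145]
leaf2 [ 0.5392 -0.1949  0.03  ] reproj err [-0.1456  0.0799]
leaf3 [ 0.6674 -0.274   0.0302] reproj err [ 0.5127 -0.2409]
rim centre [ 0.6261 -0.2447  0.0623] reproj err [ 0.1662 -0.0821]
ch top z.024 [ 0.469  -0.2108  0.024 ]
ch top z.024 [ 0.4326 -0.3769  0.024 ]
ch top z.024 [ 0.4101 -0.3733  0.024 ]
ch top z.024 [ 0.4477 -0.2064  0.024 ]
top 324 363 199 243 544
scene 336 375 226 272 1160
```

```bash
python3 - <<'E'
from h import *
np.set_printoptions(precision=3,suppress=True)
print("rimc",plane('top',ct(119,82),.064),plane('scene',cs(575,120),.064))
print("htop",plane('top',ct(121,37),.160),plane('scene',cs(578,28),.160))
for s in[(307,337),(342,248),(297,380),(270,272),(217,225),(405,455)]:
    print("scene leaf",s,[(z,proj('top',plane('scene',s,z)).round(),plane('scene',s,z)[:2]) for z in(0,.1,.2,.3)])
I=cv2.imread("pics/top0.png")[220:470,120:460];J=cv2.imread("pics/scene0.png")[220:470,180:420]
f=lambda a:cv2.resize(a,None,fx=1.35,fy=1.35,interpolation=2)
cv2.imwrite("pics/crop2.png",np.hstack([f(I),f(J)]))
E
```

```text
rimc [ 0.624 -0.244  0.064] [ 0.627 -0.245  0.064]
htop [ 0.631 -0.243  0.16 ] [ 0.625 -0.245  0.16 ]
scene leaf (307, 337) [(0, array([337., 334.]), array([ 0.42 , -0.237])), (0.1, array([360., 375.]), array([ 0.35 , -0.273])), (0.2, array([390., 429.]), array([ 0.281, -0.31 ])), (0.3, array([432., 503.]), array([ 0.211, -0.347]))]
scene leaf (342, 248) [(0, array([324., 213.]), array([ 0.649, -0.208])), (0.1, array([347., 257.]), array([ 0.543, -0.249])), (0.2, array([377., 315.]), array([ 0.437, -0.291])), (0.3, array([418., 396.]), array([ 0.331, -0.332]))]
scene leaf (297, 380) [(0, array([347., 379.]), array([ 0.34 , -0.257])), (0.1, array([370., 418.]), array([ 0.284, -0.29 ])), (0.2, array([401., 471.]), array([ 0.227, -0.324])), (0.3, array([443., 543.]), array([ 0.17 , -0.357]))]
scene leaf (270, 272) [(0, array([269., 272.]), array([ 0.532, -0.107])), (0.1, array([294., 314.]), array([ 0.445, -0.164])), (0.2, array([328., 370.]), array([ 0.358, -0.221])), (0.3, array([374., 448.]), array([ 0.27 , -0.279]))]
scene leaf (217, 225) [(0, array([180., 226.]), array([0.617, 0.068])), (0.1, array([208., 270.]), array([ 0.516, -0.017])), (0.2, array([246., 328.]), array([ 0.415, -0.102])), (0.3, array([299., 408.]), array([ 0.315, -0.187]))]
scene leaf (405, 455) [(0, array([450., 408.]), array([ 0.293, -0.439])), (0.1, array([469., 447.]), array([ 0.244, -0.444])), (0.2, array([493., 498.]), array([ 0.195, -0.448])), (0.3, array([527., 569.]), array([ 0.145, -0.453]))]
```

View pics/crop2.png

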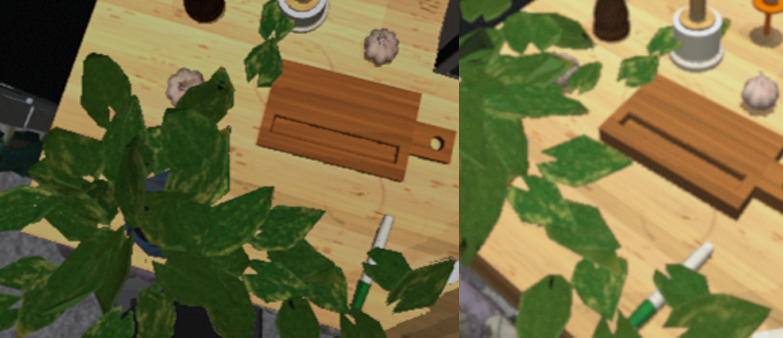

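Nearby leaves are about 0.1 m high or lower and clear of the path. Measured results:
- **Channel:** 170 x 23 mm at z = 0.024, with the centre at about (0.440,-0.292).
- **Stand:** centre about (0.626,-0.2445).
- **Handle top:** about (0.628,-0.244) at a height of about 0.16.

These match the sizes given. My first move takes the arm away from the microwave and turns the fingers away from the decoy.

Request:
play_rows --steps '[0.0203,-0.0177,-0.0052,-0.11,0.0406,-0.0354,-0.0104,-0.22,0.0609,-0.0531,-0.0156,-0.33,0.0812,-0.0708,-0.0208,-0.44,0.1015,-0.0885,-0.026,-0.55,0.1218,-0.1062,-0.0312,-0.66,0.1421,-0.1239,-0.0364,-0.77,0.1624,-0.1416,-0.0416,-0.88,0.1827,-0.1593,-0.0468,-0.99,0.203,-0.177,-0.052,-1.1]' --jaw 60

```text
time: 1.35
tool_pos: [0.3997, -0.3587, 0.2999]
tcp_rot: [-2.239, -2.202, -0.0]
wrist_force: [-0.1, -0.4, 0.2]
width: 0.766
grip_force: 0.0
```

Request:
play_rows --steps '[0.0148,0.0283,0.01,0,0.0296,0.0565,0.02,0,0.0444,0.0848,0.03,0,0.0592,0.113,0.04,0,0.074,0.1413,0.05,0,0.0888,0.1695,0.06,0,0.1036,0.1978,0.07,0,0.1185,0.226,0.08,0,0.1185,0.226,0.08,0]'

```text
time: 2.48
tool_pos: [0.6285, -0.2442, 0.218]
tcp_rot: [-2.239, -2.199, 0.001]
wrist_force: [-0.1, 0.3, -0.1]
width: 0.762
grip_force: 0.0
```

```bash
python3 - <<'E'
from workcell import bot
import cv2,numpy as np
I=[bot.read_camera(n)["pixels"] for n in("top","scene")]
f=lambda a:cv2.resize(a,None,fx=2.2,fy=2.2,interpolation=2)
cv2.imwrite("pics/c3.png",np.hstack([f(I[0][120:300,260:440]),f(I[1][120:300,275:455])]))
E
```

```text
(no output)
```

View pics/c3.png

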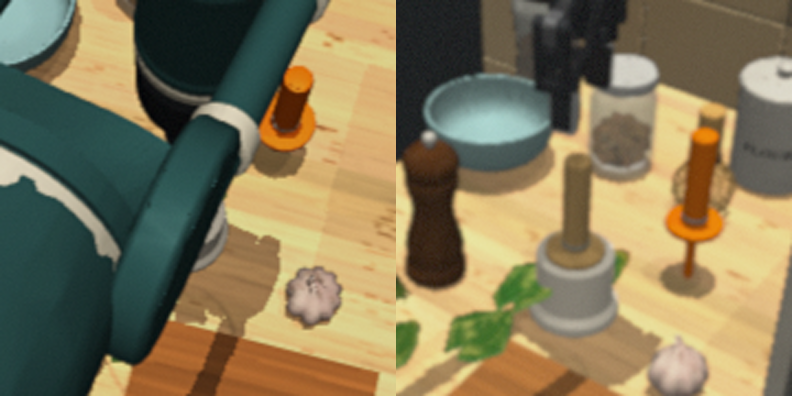

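The left panel (top view) has the stand hidden by the arm. The right panel shows the fingers right above the upright pick, clear of the decoy. Next I descend.

Request:
play_rows --steps '[0,0,0.012,0,0,0,0.024,0,0,0,0.036,0,0,0,0.048,0,0,0,0.06,0,0,0,0.072,0,0,0,0.084,0,0,0,0.096,0,0,0,0.102,0,0,0,0.102,0]'

```text
time: 3.82
tool_pos: [0.6276, -0.2457, 0.1175]
tcp_rot: [-2.243, -2.198, 0.001]
wrist_force: [-0.4, -0.5, 0.9]
width: 0.763
grip_force: 0.0
```

Request:
play_rows --steps '[0,0,0,0,0,0,0,0,0,0,0,0,0,0,0,0,0,0,0,0,0,0,0,0,0,0,0,0,0,0,0,0]' --jaw 255 --grip_force 50

```text
time: 4.82
tool_pos: [0.6285, -0.246, 0.119]
tcp_rot: [2.243, 2.198, 0.001]
wrist_force: [1.0, -0.5, 5.7]
width: 0.267
grip_force: 48.9
```

Gripped, with a width of about 23 mm. Lifting.

Request:
play_rows --steps '[0,0,-0.01,0,0,0,-0.02,0,0,0,-0.03,0,0,0,-0.042,0,0,0,-0.054,0,0,0,-0.066,0,0,0,-0.078,0,0,0,-0.09,0,0,0,-0.1,0,0,0,-0.1,0]'

```text
time: 6.08
tool_pos: [0.6287, -0.2461, 0.2197]
tcp_rot: [2.242, 2.198, 0.001]
wrist_force: [0.8, -0.0, -0.5]
width: 0.27
grip_force: 48.9
```

```bash
python3 - <<'E'
from workcell import bot
import cv2,numpy as np
c=bot.read_camera("scene")["pixels"];s=bot.read_state();print(s["tool_pos"],s["tcp_rot"],s["wrist_force"])
cv2.imwrite("pics/s4raw.png",c)
cv2.imwrite("pics/s4.png",cv2.resize(c[110:290,290:430],None,fx=3.3,fy=3.3,interpolation=2))
E
```

```text
[ 0.62824555 -0.24595561  0.21882465] [2.24298257e+00 2.19849993e+00 5.36755214e-04] [ 0.07825449  0.25474618 -0.84864556]
```

View pics/s4.png

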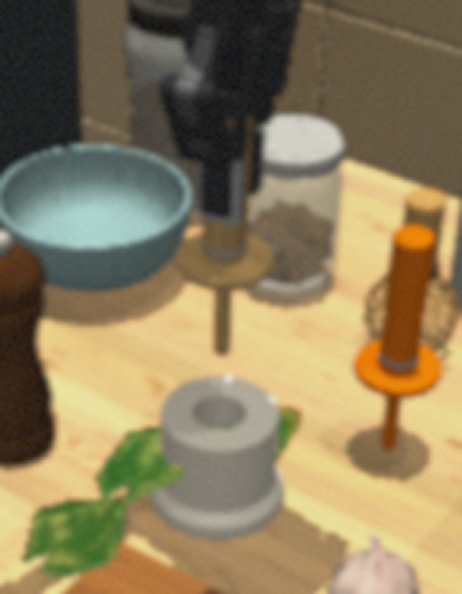

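The pick hangs upright in the fingers, with the tip at scene px (357,217). The empty hole is centred at (356.5,235).

```bash
python3 - <<'E'
from h import *
np.set_printoptions(precision=4,suppress=True)
print("exp tip",proj('scene',np.array([.628,-.246,.104])),"handle-collar",proj('scene',np.array([.628,-.246,.164])), 290+224/3.3,110+258/3.3)
print("tip on z",plane('scene',(356.9,216.6),.104)); print("hole",plane('scene',(356.3,234.4),.064),plane('top',ct(119,82),.064))
L=np.array([[.469,-.2108],[.4326,-.3769],[.4101,-.3733],[.4477,-.2064]]);C=L.mean(0);d=(L[1]+L[2]-L[0]-L[3]);d/=np.linalg.norm(d)
print(C,d)
# same corners via scene
S=[(462,274),(657,378)]
for p in S: print(plane('scene',cs(*p),.024))
t=np.array([.0166,.9999]),np.array([.9999,-.0166])
for x in(.07,-.07):print(x,C+d*x)
E
```

```text
exp tip [357.4927 217.1853] handle-collar [358.4443 189.8474] 357.8787878787879 188.1818181818182
tip on z [ 0.6292 -0.2444  0.104 ]
hole [ 0.6267 -0.2453  0.064 ] [ 0.6238 -0.2444  0.064 ]
[ 0.4399 -0.2918] [-0.2169 -0.9762]
[ 0.4644 -0.2128  0.024 ]
[ 0.4289 -0.3802  0.024 ]
0.07 [ 0.4247 -0.3602]
-0.07 [ 0.455  -0.2235]
```

Request:
play_rows --steps '[-0.0134,-0.0226,0,0,-0.0268,-0.0452,0,0,-0.0403,-0.0679,0,0,-0.0537,-0.0905,0,0,-0.0671,-0.1131,0,0,-0.0805,-0.1357,0,0,-0.094,-0.1584,0,0,-0.1074,-0.181,0,0,-0.1208,-0.2036,0,0,-0.1208,-0.2036,0.01,0]'

```text
time: 7.38
tool_pos: [0.4205, -0.3641, 0.2091]
tcp_rot: [2.245, 2.194, -0.0]
wrist_force: [0.4, -0.0, -0.9]
width: 0.264
grip_force: 49.0
```

Request:
play_rows --steps '[0,0,0.01,0,0,0,0.02,0,0,0,0.03,0,0,0,0.04,0,0,0,0.045,0,0,0,0.045,0,0,0,0.045,0]'

```text
time: 8.25
tool_pos: [0.4223, -0.3628, 0.1637]
tcp_rot: [2.243, 2.199, 0.0]
wrist_force: [-0.1, 0.6, -0.9]
width: 0.267
grip_force: 49.0
```

```bash
python3 - <<'E'
from workcell import bot
import cv2,numpy as np
f=lambda a:cv2.resize(a,None,fx=2.2,fy=2.2,interpolation=2)
I=[bot.read_camera(n)["pixels"] for n in("top","scene")];s=bot.read_state();print(s["tool_pos"],s["tcp_rot"],s["wrist_force"])
cv2.imwrite("pics/c5.png",np.hstack([f(I[0][220:400,290:470]),f(I[1][240:420,275:455])]))
E
```

```text
[ 0.42232999 -0.36285695  0.16383958] [2.24280842e+00 2.19836092e+00 3.68972242e-05] [ 0.09065595  0.26488455 -0.90120015]
```

View pics/c5.png

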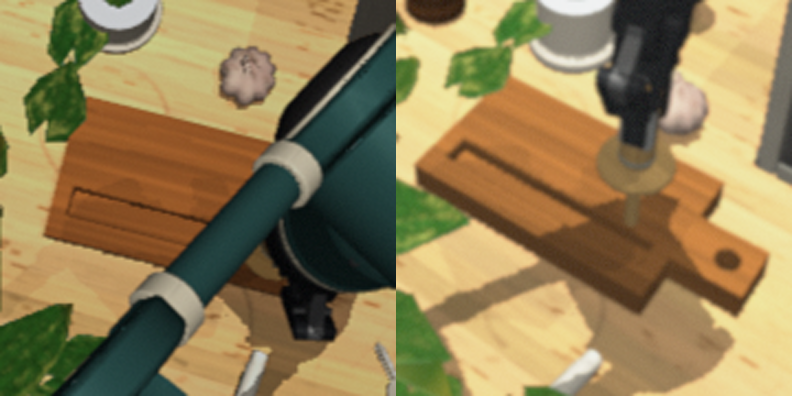

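```bash
python3 - <<'E'
from h import *
np.set_printoptions(precision=4,suppress=True)
print("exp",proj('scene',np.array([.4223,-.3629,.049])))
uv=(234/2.2+274.73,228/2.2+239.73);print(uv,plane('scene',uv,.049))
c2=lambda x,y:((x-396)/2.2+274.73,y/2.2+239.73)
a,b,n=[plane('scene',c2(*p),.024)[:2] for p in((462,143),(655,246),(448,158))];print(a,b,n,np.linalg.norm(a-b),np.linalg.norm(a-n))
E
```

```text
exp [382.2919 341.1159]
(381.0936363636364, 343.36636363636364) [ 0.4177 -0.3625  0.049 ]
[ 0.4635 -0.2132] [ 0.4284 -0.3789] [ 0.4457 -0.2098] 0.16932198991546918 0.018152452578057813
```

The top view is hidden by the arm. In the scene view the tip at px (381,343) is over the channel's handle end, near its centreline, so I descend.

Request:
play_rows --steps '[0,0.001,0.005,0,0,0.001,0.01,0,0,0.001,0.015,0,0,0.001,0.02,0,0,0.001,0.025,0,0,0.001,0.03,0,0,0.001,0.033,0,0,0.001,0.035,0,0,0.001,0.035,0,0,0.001,0.035,0]'

```text
time: 9.6
tool_pos: [0.4232, -0.3627, 0.1285]
tcp_rot: [2.243, 2.199, 0.0]
wrist_force: [0.0, -0.3, -0.2]
width: 0.262
grip_force: 49.0
```

```bash
python3 - <<'E'
from workcell import bot
import cv2,numpy as np
I=bot.read_camera("scene")["pixels"];s=bot.read_state();print(s["tool_pos"],s["wrist_force"])
cv2.imwrite("pics/s6.png",cv2.resize(I[270:400,310:450],None,fx=4,fy=4,interpolation=2))
E
```

```text
[ 0.42318087 -0.36270026  0.12852844] [ 0.79638676 -0.20180361 -0.38222798]
```

View pics/s6.png

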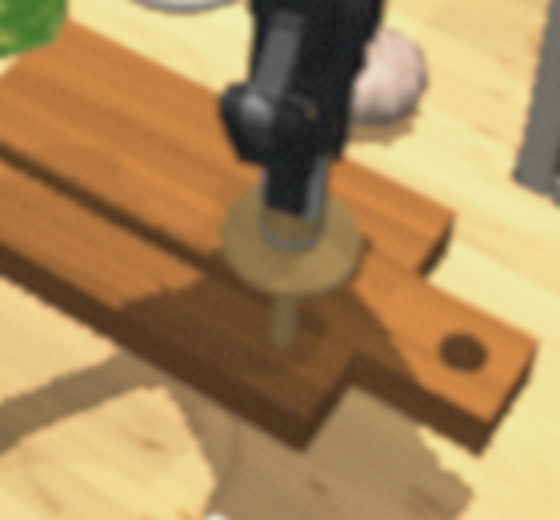

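The tip (px about (381,356)) has gone below the board top and sits between the channel's edges, with no contact force. Now the slow pass at 2.9 mm per row.

Request:
play_rows --steps '[0.0028,0.0006,0,0,0.0057,0.0012,0,0,0.0085,0.0017,0,0,0.0114,0.0023,0,0,0.0142,0.0029,0,0,0.017,0.0035,0,0,0.0199,0.004,0,0,0.0227,0.0046,0,0,0.0256,0.0052,0,0,0.0284,0.0058,0,0]'

```text
time: 10.9
tool_pos: [0.4294, -0.3341, 0.1283]
tcp_rot: [-2.243, -2.199, 0.0]
wrist_force: [-0.6, 1.0, -0.2]
width: 0.265
grip_force: 49.0
```

Request:
play_rows --steps '[0.0028,0.0006,0,0,0.0057,0.0012,0,0,0.0085,0.0017,0,0,0.0114,0.0023,0,0,0.0142,0.0029,0,0,0.017,0.0035,0,0,0.0199,0.004,0,0,0.0227,0.0046,0,0,0.0256,0.0052,0,0,0.0284,0.0058,0,0]'

```text
time: 12.15
tool_pos: [0.4358, -0.3058, 0.1283]
tcp_rot: [2.244, 2.199, 0.0]
wrist_force: [0.5, -0.4, 0.4]
width: 0.267
grip_force: 49.0
```

Request:
play_rows --steps '[0.0028,0.0006,0,0,0.0057,0.0012,0,0,0.0085,0.0017,0,0,0.0114,0.0023,0,0,0.0142,0.0029,0,0,0.017,0.0035,0,0,0.0199,0.004,0,0,0.0227,0.0046,0,0,0.0256,0.0052,0,0,0.0284,0.0058,0,0]'

```text
time: 13.4
tool_pos: [0.4422, -0.2775, 0.1283]
tcp_rot: [-2.244, -2.199, -0.0]
wrist_force: [0.2, -1.6, -0.8]
width: 0.27
grip_force: 49.0
```

Request:
play_rows --steps '[0.0028,0.0006,0,0,0.0057,0.0012,0,0,0.0085,0.0017,0,0,0.0114,0.0023,0,0,0.0142,0.0029,0,0,0.017,0.0035,0,0,0.0199,0.004,0,0,0.0227,0.0046,0,0,0.0256,0.0052,0,0,0.0284,0.0058,0,0]'

```text
time: 14.65
tool_pos: [0.4486, -0.2493, 0.1283]
tcp_rot: [2.243, 2.199, 0.0]
wrist_force: [-0.4, 0.1, -0.8]
width: 0.268
grip_force: 49.0
```

Request:
play_rows --steps '[0.0028,0.0006,0,0,0.0057,0.0012,0,0,0.0085,0.0017,0,0,0.0114,0.0023,0,0,0.0142,0.0029,0,0,0.017,0.0035,0,0,0.0199,0.004,0,0,0.0227,0.0046,0,0,0.0256,0.0052,0,0,0.0274,0.0056,0,0]'

```text
time: 15.9
tool_pos: [0.4547, -0.222, 0.1283]
tcp_rot: [-2.243, -2.199, -0.0]
wrist_force: [0.2, -0.1, -0.3]
width: 0.269
grip_force: 49.0
```

```bash
python3 - <<'E'
from workcell import bot
import cv2,numpy as np
I=bot.read_camera("scene")["pixels"];s=bot.read_state();print(s["tool_pos"],s["wrist_force"])
cv2.imwrite("pics/s7.png",cv2.resize(I[240:370,260:420],None,fx=4,fy=4,interpolation=2))
E
```

```text
[ 0.454694   -0.22184412  0.12824759] [ 0.11129911  0.60289345 -0.43833656]
```

View pics/s7.png

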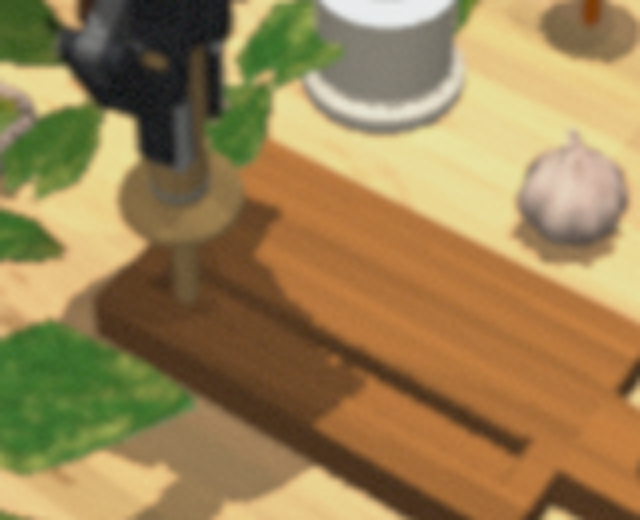

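The tip is in the far-left end of the channel at scene px (306,315), still down between the edges. I'll lift it straight up and carry it to the stand.

Request:
play_rows --steps '[0,0,-0.01,0,0,0,-0.02,0,0,0,-0.032,0,0,0,-0.044,0,0,0,-0.056,0,0,0,-0.068,0,0,0,-0.08,0,0,0,-0.09,0,0,0,-0.1,0,0,0,-0.1,0]'

```text
time: 17.2
tool_pos: [0.4552, -0.2225, 0.2294]
tcp_rot: [2.242, 2.198, 0.001]
wrist_force: [0.5, -0.4, -0.9]
width: 0.268
grip_force: 49.1
```

Request:
play_rows --steps '[-0.0022,0.0191,0,0,-0.0045,0.0382,0,0,-0.0067,0.0574,0,0,-0.009,0.0765,0,0,-0.0112,0.0956,0,0,-0.0135,0.1147,0,0,-0.0157,0.1339,0,0,-0.018,0.153,0,0,-0.0202,0.1721,0,0,-0.0202,0.1721,0,0]'

```text
time: 18.45
tool_pos: [0.6281, -0.2457, 0.2272]
tcp_rot: [-2.242, -2.2, 0.0]
wrist_force: [-0.4, -0.4, -0.4]
width: 0.266
grip_force: 49.1
```

Request:
play_rows --steps '[0,0,0.01,0,0,0,0.02,0,0,0,0.025,0,0,0,0.025,0,0,0,0.025,0,0,0,0.025,0]'

```text
time: 19.2
tool_pos: [0.6266, -0.246, 0.2039]
tcp_rot: [2.243, 2.198, 0.001]
wrist_force: [-0.7, 0.7, -0.8]
width: 0.271
grip_force: 49.1
```

```bash
python3 - <<'E'
from workcell import bot
import cv2,numpy as np
I=bot.read_camera("scene")["pixels"];s=bot.read_state();print(s["tool_pos"],s["wrist_force"])
cv2.imwrite("pics/s8.png",cv2.resize(I[170:290,300:420],None,fx=4,fy=4,interpolation=2))
E
```

```text
[ 0.62657516 -0.24596836  0.20391403] [ 0.1353309  -0.06734403 -0.82501587]
```

View pics/s8.png

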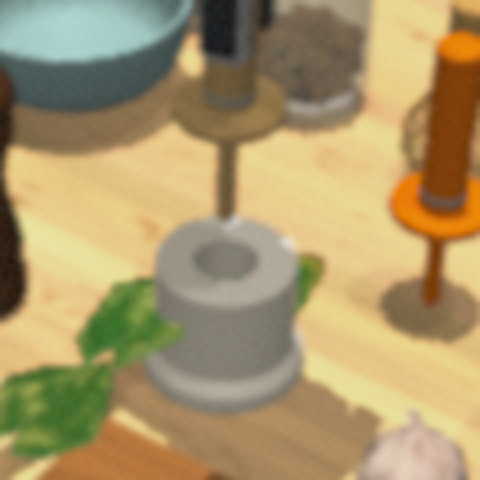

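The tip at px (357,224) is right above the hole, whose centre is at (356,235). I insert it now.

Request:
play_rows --steps '[0,0,0.01,0,0,0,0.02,0,0,0,0.03,0,0,0,0.04,0,0,0,0.05,0,0,0,0.06,0,0,0,0.07,0,0,0,0.076,0,0,0,0.08,0,0,0,0.08,0]'

```text
time: 20.5
tool_pos: [0.6262, -0.2458, 0.123]
tcp_rot: [-2.243, -2.199, 0.0]
wrist_force: [0.5, 0.4, -0.5]
width: 0.27
grip_force: 49.1
```

Request:
play_rows --steps '[0,0,0.001,0,0,0,0.002,0,0,0,0.003,0,0,0,0.004,0,0,0,0.0045,0,0,0,0.005,0,0,0,0.005,0,0,0,0.005,0]'

```text
time: 21.5
tool_pos: [0.6264, -0.2458, 0.1189]
tcp_rot: [2.243, 2.199, 0.0]
wrist_force: [-2.4, -0.0, 5.6]
width: 0.268
grip_force: 49.6
```

Seated, with contact force at the same height as at the start. Releasing and retreating straight up.

Request:
play_rows --steps '[0,0,0,0,0,0,0,0,0,0,0,0,0,0,0,0,0,0,0,0,0,0,0,0,0,0,0,0,0,0,0,0]' --jaw 60

```text
time: 22.5
tool_pos: [0.6263, -0.2458, 0.1183]
tcp_rot: [2.243, 2.199, 0.0]
wrist_force: [0.6, -0.1, 0.2]
width: 0.762
grip_force: 0.0
```

Request:
play_rows --steps '[0,0,-0.01,0,0,0,-0.02,0,0,0,-0.035,0,0,0,-0.05,0,0,0,-0.065,0,0,0,-0.08,0,0,0,-0.095,0,0,0,-0.11,0,0,0,-0.12,0,0,0,-0.12,0]'

```text
time: 23.75
tool_pos: [0.6269, -0.2461, 0.2396]
tcp_rot: [2.242, 2.198, 0.001]
wrist_force: [0.4, 0.5, -0.1]
width: 0.766
grip_force: 0.0
```

```bash
python3 - <<'E'
from workcell import bot
import cv2,numpy as np
I=bot.read_camera("scene")["pixels"];s=bot.read_state();print(s["tool_pos"],s["wrist_force"],s["width"])
cv2.imwrite("pics/s9.png",cv2.resize(I[170:290,300:420],None,fx=4,fy=4,interpolation=2))
E
```

```text
[ 0.62640008 -0.24587988  0.23856844] [ 0.41934161  0.4096523  -0.2948658 ] 0.7683552652890523
```

View pics/s9.png

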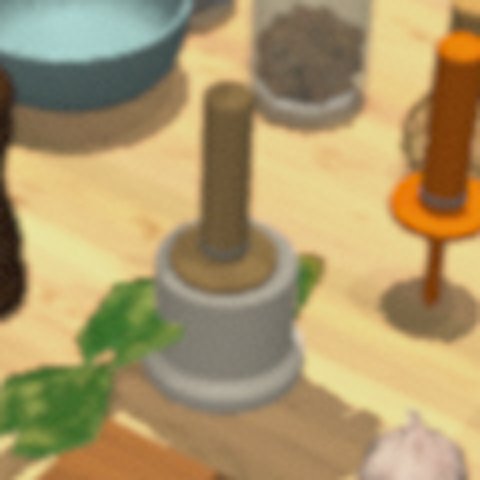

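The pick stands upright and the collar rests on the rim, centred. The gripper is clear.

```bash
python3 -c "
from workcell import bot
print(bot.finish_job())"
```

```text
the job is handed in; nothing more can be done
None
```

The pick was run along the whole crumb channel in one pass of about 6.25 s, stood back upright and fully home in its stand and released, and the job is handed in (no verdict was returned).

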